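# Mount the prep-bowl holder on its locating pins and lock it down

### The job

Get the bowl station ready: take up the green bowl holder with the steel handle and lower it onto the dark fixture so that both pins come up through its pin holes and it sits flush, setting it down under control rather than letting it drop. Then swing the two hold-down levers with the orange knobs all the way round to their stops, so that their noses lie over the ends of the holder. Leave the shaker, the two bowls and the white box as they stand.

Things in the scene. Friction and masses are not known exactly. Their poses are not given: they have to be found in the camera images.
- holder: Loose green plastic bowl holder, 0.25 to 0.5 kg: a plate 120 (its x) x 200 (its y) x 10 mm thick; origin at the centre of its underside, z up. Two 15 mm pin holes right through, at (x, y) = (+45, +80) and (-45, -80) mm; two 56 mm bowl openings at (0, +48), (0, -48) mm; a steel bridge handle over its middle. A half turn about z gives the same shape: it fits either way round
- handle (a point): Middle of the holder's handle grip: a flat-sided bar 92 mm long along the holder's x, 12 mm wide (its y), 14 mm high, its centre 45 mm above the holder's underside and over its centre of mass; clear all round, 28 mm free between bar and plate; two 12 mm legs at x = -40 and +40 mm
- fixture: Fixed dark steel base plate, 150 (its x) x 330 (its y) x 12 mm thick; origin at the centre of its underside on the bench, z up. It carries the two levers and two round brass-coloured locating pins, 12 mm in diameter, standing 30 mm above its top face and tapering over the last 10 mm to a 4 mm flat tip, at (x, y) = (+45, +80) and (-45, -80) mm. Its place and yaw vary
- seat (a point): Centre of the fixture's top face, 12 mm above the bench, axes as the fixture's. Seated, the holder's underside lies on this face with the holder's origin here and its x along the seat's x, either way (the pins leave 1.5 mm of play)
- lever_left (a joint): Angle of the hold-down lever at the fixture's +y end, pivot at fixture (0, +140) mm. At 0 its knob end points to fixture -x and its nose to +x; the angle grows as the knob swings towards +y, clockwise from above, to a stop at 1.57: the knob then points to +y and the nose lies 20 mm over the holder's end. Starts at 0 to 0.4, clear of the holder; stays where left; 2 to 3 N at the knob moves it
- lever_right (a joint): The same at the fixture's -y end, turned half round: pivot at fixture (0, -140) mm; at 0 its knob end points to fixture +x and its nose to -x; the angle grows, again clockwise from above, to the stop at 1.57, where the knob points to -y. Its friction and start are as for the left one
- knob_left (a point): Top centre of the left lever's knob, an upright orange cylinder, 18 mm in diameter and 40 mm tall, top 72 mm above the bench, 60 mm from the pivot. The lever is a flat level steel bar, 120 x 18 x 8 mm, with its upright pivot in the middle, the knob on one end; its underside is 24 mm above the bench, 2 mm over the top of a seated holder
- knob_right (a point): Top centre of the right lever's orange knob; knob and lever are the same as the left ones
- shaker: White bottle with a blue band, 60 mm in diameter, 130 mm tall, standing; origin at the centre of its foot. Leave alone
- bowl_white: White ceramic bowl, 90 mm in diameter, 45 mm high; origin under its foot. Leave alone
- bowl_blue: Blue ceramic bowl, the same size. Leave alone
- rice_box: Empty white plastic box, 100 (its x) x 160 (its y) x 60 mm high; origin under its centre. Leave alone

How it is judged:
On the way, in this order (a step that is already met when the one before it is completed fails the run):
1. the holder sits flush on the fixture with the pins through its pin holes (horizontal distance between holder and seat below 0.004 m and z of holder in the frame of seat below 0.002 m and angle between the z axis of holder and the z axis of seat, either way round below 0.02 rad and angle between the x axis of holder and the x axis of seat, either way round below 0.06 rad), for 0.2 s.
2. both levers are swung over the holder, which is still flush (all of step 1 and value of joint each of lever_left, lever_right above 1.42 rad), for 0.2 s.
At the end, for the whole second after the job is handed in: The holder lies at rest flush on the fixture (origin within 4 mm of the seat sideways and 2 mm in height, level within 0.02 rad, its x within 0.06 rad of the seat's, either way round), and both levers stand beyond 1.42 rad, their noses over its ends (all of step 2 and linear speed of holder below 0.02 m/s); the robot touches nothing.
It fails at once if the holder is dropped onto the fixture (faster than 0.4 m/s while less than 40 mm above its seat) (horizontal distance between holder and seat below 0.05 m and z of holder in the frame of seat below 0.04 m and linear speed of holder above 0.4 m/s).
It fails at once if the shaker, a bowl or the white box is moved more than 25 mm or tipped (distance of any of shaker, bowl_white, bowl_blue, rice_box from where it was at the start of the episode above 0.025 m or angle between any of shaker, bowl_white, bowl_blue, rice_box's own z axis and vertical above 0.35 rad).
It also fails if it takes over 59 s, if anything falls off the work surface, if the arm or the gripper's body presses on something with over 40 N, if the wrist force passes 120 N, or if a joint passes its speed limit or range.

### The arm

A 6-joint arm with a two-finger parallel gripper is mounted at the origin on the work surface. World frame = base frame: x ahead of the robot, y to its left, z up, the work surface at z = 0. Lengths are in m, angles in rad, forces in N, time in s.
With the tool pointing down it reaches from about 0.375 to 0.9 m from the base axis. Payload 3.1 kg.
Tool frame: the origin (TCP) lies between the finger pads; the fingertips stand 8 mm ahead of it and the grasp point (between the pads) lies 11 mm behind it; z points along the fingers, y is the line along which they close (so a half turn about z gives the same grasp; the last joint's range is limited). The gripper opens to 85 mm and grips with 20 to 120 N. Pads are 22 mm wide; open, the fingers measure 114 mm over their backs; the gripper's body (76 mm by 85 mm) begins 54 mm behind the grasp point. The pads swing forward as they close: fully open they stand 13 mm farther back than shut.
Start: joints at [-1.335, 0.527, 1.433, -0, 1.181, -0.178], TCP at [0.251, -0.572, 0.239] pointing down, gripper open.
Joint ranges: [-3.08, 3.08], [-0.75, 2.2], [0.22, 2.44], [-1.43, 4.57], [0, 2.65], [-2.85, 2.85]. Speed limits (rad/s): [2.79, 2.79, 3.14, 3.14, 3.14, 3.14].

### API

Orientations are given as a unit quaternion [x, y, z, w].
In Python, from station import readout, cams, sign_off gives the robot as it stands.
- The arm moves only by the tool send_rows, never from a script. Its argument "commands" is text: rows parted by semicolons, each of 5 numbers parted by spaces: the finger opening in mm, from 0 to 85.4, then the shift along the tool's x, y, z each as a share of 0.02 m, from -1 to 1, then the turn about the tool's z as a share of 4 degrees, from -1 to 1. In form: grip dx dy dz spin; .... A call has 1 to 20 rows; each row shifts and turns the commanded pose from where the row before left it, along the tool's axes as they then stand; what a row does not reach is not made up. A row lasts 1/12 s, in which the tool goes at most 41.7 mm and 7.16 degrees, less where a joint would pass 70% of its speed; a pose out of reach is approached as far as the arm can. A call with a number of a shift or a turn outside -1 to 1 is refused whole. A call with a gripper value outside its range is refused whole. The fingers move at their own pace and stop on an object; "grip_force" is the grip in N (left out, the last holds). Time passes only in rows, so rows that do not move let the fingers close. It gives the time, the measured TCP pose, the force, the opening and the grip force at its end, in the units of the state.
- readout.sense(): the state, without advancing time (a new reading comes with each control period).
- cams.snapshot(name): name is "scene" or "top"; returns a dict with "pixels" (420x560x3 uint8, red, green, blue), "intrinsics" (3x3 intrinsics, pixels), "dist" ([k1, k2, p1, p2, k3] as OpenCV has them; the pictures are not rectified), "eye" and "rotation" of the camera in the world. Camera axes: x right, y down, z forward; pixel columns grow to the right and rows downward; lengths in m; the calibration is good to about 2 mm. A picture is of the moment at which its call begins. There is no depth.
- sign_off(): hands the job in; it is judged then, once.
The state is a dict: "t": time; "q": joint angles; "qd": joint speeds; "tau": joint torques, N m; "tcp_pos": TCP position; "tool_rot": TCP orientation; "force": force on the tool from outside, world axes, zero at the start; "ft_torque": the same for the moment, N m; "finger_gap": opening from 0.0 (shut) to 1.0 (fully open); "gripper_force": force on a finger pad.
Only numpy, scipy, OpenCV 4.12 (cv2) and the standard library are available. Lean on these libraries where they do the work, as an engineer would, in place of code of your own. Each camera call takes 0.05 s, during which the arm holds its last target. There are 200 camera calls.

## Working session

There is one attempt and no reset: what is moved stays moved. The work goes in short steps, Python scripts to look and compute and a tool call to move; the robot and the scene stay as the last step left them, time stands still between calls to the robot, and variables do not carry over. Pictures are saved under pics/ and viewed, at most 10 in all, crops included, and the job is handed in when it is done.

Besides the shell and the picture viewer there is one more tool, called after "Call:" as name(argument=value, ...) on one line, values as JSON. send_rows: Moves the arm, as the interface text tells. Its arguments: {"type":"object","properties":{"commands":{"type":"string"},"grip_force":{"type":"number"}},"required":["commands"]}

```bash
mkdir -p pics; ls; python3 - <<'E'
from station import readout,cams
import cv2,json
for n in("scene","top"):
    s=cams.snapshot(n); cv2.imwrite(f"pics/{n}0.png",cv2.cvtColor(s["pixels"],cv2.COLOR_RGB2BGR))
    print(n,s["intrinsics"],s["dist"],s["eye"],s["rotation"])
print(readout.sense())
E
```

```text
pics
scene [[426.8218194    0.         284.42245214]
 [  0.         426.8218194  214.47290114]
 [  0.           0.           1.        ]] [-0.10705476  0.          0.          0.          0.        ] [1.31226771 0.2827024  0.68777132] [ 0.52159594  0.74241389 -0.34166013 -0.24500541]
top [[492.27290378   0.         281.26779495]
 [  0.         492.27290378 204.57220382]
 [  0.           0.           1.        ]] [-0.12567139  0.          0.          0.          0.        ] [0.41010349 0.05734023 1.27484927] [ 0.71209926 -0.69629286  0.06895458 -0.05775949]
{'t': 0.1, 'q': array([-1.33549668e+00,  5.28413763e-01,  1.43376839e+00,  1.35851161e-05,
        1.18136681e+00, -1.78489177e-01]), 'qd': array([ 0.00174073, -0.00358963, -0.00363316,  0.00182723,  0.00018798,
       -0.00105559]), 'tau': array([-1.88347694e-04, -4.43304920e+01, -1.78586125e+01, -2.26395791e-04,
        3.90158864e-03, -1.31349549e-05]), 'tcp_pos': array([ 0.25119153, -0.57162825,  0.23840835]), 'tool_rot': array([ 9.78673651e-01,  2.05418911e-01, -2.15021707e-05, -9.77942166e-04]), 'force': array([ 0.7586395 ,  0.00168523, -0.83466188]), 'ft_torque': array([ 0.07220537,  0.01532155, -0.00836671]), 'gripper_force': 0.0, 'finger_gap': 0.9997763047479217}
```

View pics/top0.png

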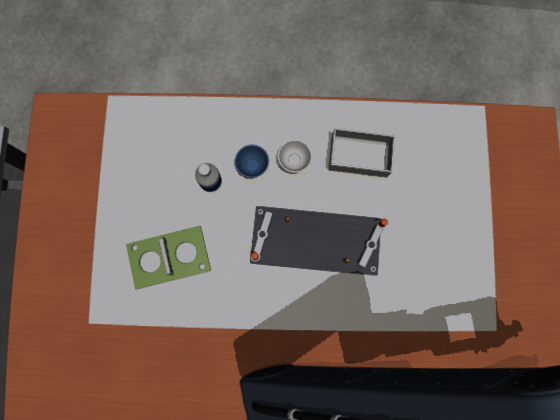

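View pics/scene0.png

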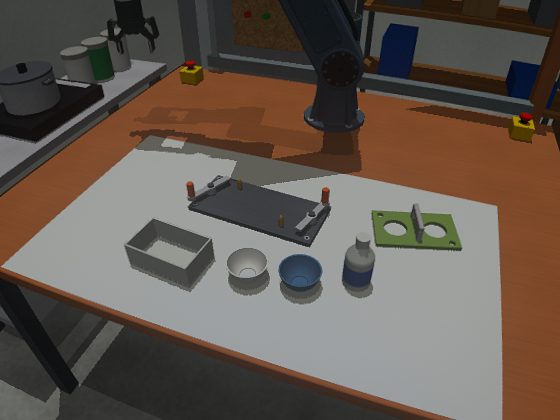

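The top view shows the holder around (168,257), with its handle running from (163,240) to (169,274). The fixture is around (316,240), with knobs at about (255,257) and (384,223). Next I'll enlarge both to read the features more closely.

```bash
cat > h.py <<'E'
import cv2,numpy as np
from scipy.spatial.transform import Rotation as R
from station import readout,cams
def ray(s,px):
    u=cv2.undistortPoints(np.array(px,float).reshape(-1,1,2),s["intrinsics"],np.array(s["dist"]))[:,0]
    r=np.array(s["rotation"]); M=R.from_quat(r).as_matrix() if r.size==4 else r
    return (M@np.c_[u,np.ones(len(u))].T).T
def at(s,px,z):
    d=ray(s,px); e=np.array(s["eye"]); return e+d*((np.asarray(z)-e[2])/d[:,2])[:,None]
def proj(s,P):
    M=R.from_quat(s["rotation"]).as_matrix(); e=np.array(s["eye"])
    return cv2.projectPoints(np.array(P,float).reshape(-1,1,3),cv2.Rodrigues(M.T)[0],-M.T@e,s["intrinsics"],np.array(s["dist"]))[0][:,0]
def crop(name,out,x,y,w,h,k):
    s=cams.snapshot(name); c=cv2.cvtColor(s["pixels"],cv2.COLOR_RGB2BGR)[y:y+h,x:x+w]
    c=cv2.resize(c,None,fx=k,fy=k,interpolation=cv2.INTER_CUBIC)
    cv2.imwrite(out,c); return s
E
python3 - <<'E'
from h import *
s=cams.snapshot("top"); im=cv2.cvtColor(s["pixels"],cv2.COLOR_RGB2BGR)
a=im[222:292,120:220]; b=im[200:280,245:395]
a=cv2.resize(a,None,fx=5,fy=5,interpolation=cv2.INTER_CUBIC);b=cv2.resize(b,None,fx=5,fy=5,interpolation=cv2.INTER_CUBIC)
cv2.imwrite("pics/a.png",a);cv2.imwrite("pics/b.png",np.clip(b*1.6,0,255).astype(np.uint8))
E
```

```text
(no output)
```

View pics/a.png

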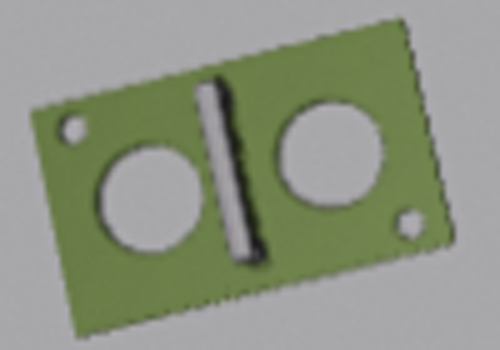

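View pics/b.png

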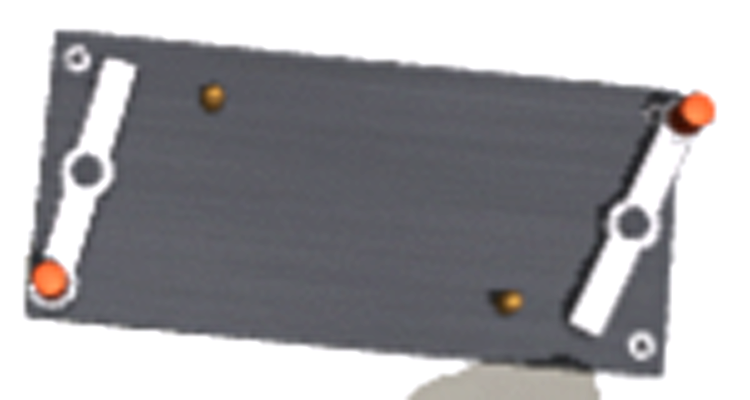

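The holder crop shows corners at (33,108), (402,19), (455,242) and (80,338), and pin holes at (73,129) and (411,223). In the fixture crop, the pin tips are at (213,92) and (513,297), the pivots at (88,170) and (634,223), and the corners at (57,31), (662,376) and (27,316). Now I'll fit the poses to these points.

```bash
cat > fit.py <<'E'
from h import *
from scipy.optimize import least_squares
def fit(s,px,L,g,verbose=1):
    L=np.array(L)
    def W(p):
        c,q=np.cos(p[2]),np.sin(p[2]); return np.c_[p[0]+c*L[:,0]-q*L[:,1],p[1]+q*L[:,0]+c*L[:,1],L[:,2]]
    f=lambda p:(proj(s,W(p))-px).ravel()
    r=least_squares(f,g,loss="soft_l1")
    if verbose: print(r.x.round(4),np.degrees(r.x[2]).round(2)); print(f(r.x).reshape(-1,2).round(2).tolist())
    return r.x
E
python3 - <<'E'
from fit import *
s=cams.snapshot("top")
c=lambda a,o:(np.array(a,float)+.5)/5-.5+o
m=1e-3
H=c([(33,108),(402,19),(455,242),(80,338),(73,129),(411,223),(151,199),(331,154)],(120,222))
# image up=+x, left=+y ; holes at UL and LR => (+45,+80) is UL
L=np.array([(60,100,10),(60,-100,10),(-60,-100,10),(-60,100,10),(45,80,10),(-45,-80,10),(0,48,10),(0,-48,10)])*m
h=fit(s,H,L,[.37,.3,.2])
F=c([(57,31),(662,376),(27,316),(213,92),(513,297),(88,170),(634,223)],(245,200))
L=np.array([(75,165,12),(-75,-165,12),(-75,165,12),(45,80,42),(-45,-80,42),(0,140,34),(0,-140,34)])*m
f=fit(s,F,L,[.4,-.03,-.05])
k=at(s,c([(50,277),(696,108)],(245,200)),np.array([.072,.072]));print(k.round(4))
C,S=np.cos(f[2]),np.sin(f[2]);Rm=np.array([[C,-S],[S,C]])
for kk,pv in zip(k,[(0,.14),(0,-.14)]):
    d=Rm.T@(kk[:2]-f[:2])-pv; print("knob rel",d.round(4),np.linalg.norm(d))
# neighbours
print(at(s,[(251,161),(293,157),(208,176),(330,167),(393,177)],np.array([.04,.04,.06,.06,.06])).round(3))
# scene cam check
t=cams.snapshot("scene")
def w(p,l): c_,s_=np.cos(p[2]),np.sin(p[2]); return [p[0]+c_*l[0]-s_*l[1],p[1]+s_*l[0]+c_*l[1],l[2]]
print(proj(t,[w(h,(.045,.08,.01)),w(h,(-.045,-.08,.01)),w(f,(.045,.08,.042)),w(f,(-.045,-.08,.042)),w(h,(.06,-.1,.01)),[*k[0]],[*k[1]]]).round(1))
# tool/reach
q=readout.sense();print(R.from_quat(q['tool_rot']).as_matrix().round(3))
hp=np.hypot(*h[:2]);print("reach",hp,np.hypot(*f[:2]))
cv2.imwrite("pics/s1.png",cv2.resize(cv2.cvtColor(t["pixels"],cv2.COLOR_RGB2BGR)[160:260,180:470],None,fx=2.7,fy=2.7,interpolation=cv2.INTER_CUBIC))
E
```

```text
[0.4961 0.3286 0.2725] 15.61
[[-0.46, 0.47], [0.33, -0.37], [0.22, 0.11], [-0.47, -0.21], [0.1, 0.01], [0.09, 0.12], [0.0, -0.06], [0.1, -0.07]]
[ 0.5489 -0.0524 -0.0735] -4.21
[[-0.44, -0.49], [0.55, -0.0], [-0.47, 0.0], [0.12, 0.03], [0.24, 0.36], [-0.17, 0.11], [0.17, -0.09]]
[[ 0.5019  0.103   0.072 ]
 [ 0.5926 -0.2158  0.072 ]]
knob rel [-0.0583  0.0115] 0.05942338398759181
knob rel [ 0.0555 -0.0197] 0.058908611817460335
[[ 0.747  0.121  0.04 ]
 [ 0.761  0.012  0.04 ]
 [ 0.7    0.228  0.06 ]
 [ 0.731 -0.082  0.06 ]
 [ 0.709 -0.244  0.06 ]]
[[451.5 242.3]
 [379.5 214. ]
 [280.5 215.6]
 [238.6 178.7]
 [375.3 243. ]
 [325.2 188.7]
 [189.8 182.7]]
[[ 0.916  0.402 -0.   ]
 [ 0.402 -0.916  0.001]
 [ 0.    -0.001 -1.   ]]
reach 0.5950586388331308 0.5514341886301005
```

View pics/s1.png

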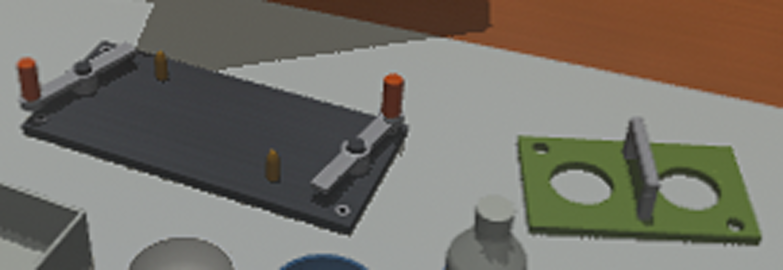

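Both cameras agree: the holder is at (0.496, 0.329) with yaw 15.6°, and the fixture at (0.549, -0.052) with yaw -4.2°. The reprojection of the pins and holes into the scene view matches. Moving over the holder.

Call:
send_rows(commands="85 0 0 0 0.675;85 0 0 0 0.675;85 0 0 0 0.675;85 1 -1 0 0;85 1 -1 0 0;85 1 -1 0 0;85 1 -1 0 0;85 1 -1 0 0;85 1 -1 0 0;85 1 -1 0 0;85 1 -1 0 0;85 1 -1 0 0;85 1 -1 0 0;85 1 -1 0 0;85 1 -1 0 0;85 1 -1 0 0;85 1 -1 0 0;85 1 -1 0 0;85 1 -1 0 0;85 1 -1 0 0", grip_force=60)

```text
t: 1.92
tcp_pos: [0.4878, -0.1519, 0.2394]
tool_rot: [0.991, 0.136, 0.0, 0.0]
force: [0.3, -0.5, -0.7]
finger_gap: 0.995
gripper_force: 0.0
```

Call:
send_rows(commands="85 1 -1 0 0;85 1 -1 0 0;85 1 -1 0 0;85 0.2 -1 0 0;85 0.2 -1 0 0;85 0.2 -1 0 0;85 0.2 -1 0 0;85 0.2 -1 0 0;85 0.2 -1 0 0;85 0.2 -1 0 0;85 0.2 -1 0 0;85 0.2 -1 0 0;85 0.2 -1 0 0;85 0.2 -1 0 0;85 0.2 -1 0 0;85 0.2 -1 0 0;85 0.2 -1 0 0;85 0.2 -1 0 0;85 0.2 -1 0 0;85 0.2 -1 0 0")

```text
t: 3.58
tcp_pos: [0.5027, 0.2674, 0.2392]
tool_rot: [0.991, 0.136, -0.0, 0.0]
force: [0.7, 0.5, -0.1]
finger_gap: 0.995
gripper_force: 0.0
```

Call:
send_rows(commands="85 0.2 -0.5 0 0;85 0.2 -0.5 0 0;85 0.2 -0.5 0 0;85 0 -0.5 0 0;85 0 -0.5 0 0;85 0 -0.5 0 0;85 0 0 0 0;85 0 0 0 0;85 0 0 0 0")

```text
t: 4.33
tcp_pos: [0.4983, 0.3271, 0.2393]
tool_rot: [0.991, 0.136, -0.0, 0.0]
force: [0.2, -0.0, 0.2]
finger_gap: 0.995
gripper_force: 0.0
```

```bash
cat > to.py <<'E'
import sys; from h import *
# usage: to.py x y z yawdeg : remaining travel in row units (tool axes after/before spin)
x,y,z,w=map(float,sys.argv[1:5]); s=readout.sense(); M=R.from_quat(s['tool_rot']).as_matrix(); p=s['tcp_pos']
yaw=np.degrees(np.arctan2(M[1,0],M[0,0])); d=np.array([x,y,z])-p
print("t",round(s['t'],2),"tcp",p.round(4),"yaw",yaw.round(2),"F",np.round(s['force'],1),"gap",round(s['finger_gap']*85.4,1),"gf",round(s['gripper_force'],1))
a=np.radians(w); N=np.array([[np.cos(a),np.sin(a),0],[np.sin(a),-np.cos(a),0],[0,0,-1]]).T
print("units now",(M.T@d/.02).round(3),"units at target yaw",(N.T@d/.02).round(3),"spin",((yaw-w)/4).round(3))
E
python3 to.py .4961 .3286 .034 15.61
```

```text
t 4.33 tcp [0.4983 0.3271 0.2393] yaw 15.62 F [ 0.2 -0.   0.2] gap 85.0 gf 0.0
units now [-0.083 -0.104 10.265] units at target yaw [-0.085 -0.099 10.265] spin 0.002
```

Call:
send_rows(commands="85 -0.085 -0.1 0.8 0;85 0 0 1 0;85 0 0 1 0;85 0 0 1 0;85 0 0 1 0;85 0 0 1 0;85 0 0 1 0;85 0 0 1 0;85 0 0 1 0;60 0 0 0.8 0;50 0 0 0.4 0;50 0 0 0.27 0;30 0 0 0 0;0 0 0 0 0;0 0 0 0 0;0 0 0 0 0;0 0 0 0 0;0 0 0 0 0;0 0 0 0 0;0 0 0 0 0")

```text
t: 6.0
tcp_pos: [0.4971, 0.3292, 0.0352]
tool_rot: [0.991, 0.136, 0.001, -0.0]
force: [0.2, -1.1, 6.5]
finger_gap: 0.127
gripper_force: 60.3
```

```bash
python3 to.py .4961 .3286 .034 15.61
```

```text
t 6.0 tcp [0.4971 0.3292 0.0352] yaw 15.62 F [ 0.2 -1.1  6.5] gap 10.8 gf 60.3
units now [-0.056  0.016  0.058] units at target yaw [-0.055  0.016  0.058] spin 0.001
```

Call:
send_rows(commands="0 0 0 -0.3 0;0 0 0 -0.6 0;0 0 0 -0.9 0;0 0 0 -0.9 0;0 0 0 -0.9 0;0 0 0 -0.9 0;0 0 0 -0.6 0;0 0 0 -0.4 0;0 0 0 0 0.5;0 0 0 0 0.8;0 0 0 0 0.8;0 0 0 0 0.8;0 0 0 0 0.8;0 0 0 0 0.75;0 0 0 0 0.5;0 0 0 0 0")

```text
t: 7.33
tcp_pos: [0.4954, 0.3286, 0.1436]
tool_rot: [0.999, -0.037, -0.001, 0.0]
force: [0.2, 0.2, -3.2]
finger_gap: 0.126
gripper_force: 59.0
```

Call:
send_rows(commands="0 0.1 0.5 0 0;0 0.2 0.8 0 0;0 0.2 1 0 0;0 0.2 1 0 0;0 0.2 1 0 0;0 0.2 1 0 0;0 0.2 1 0 0;0 0.2 1 0 0;0 0.2 1 0 0;0 0.2 1 0 0;0 0.2 1 0 0;0 0.2 1 0 0;0 0.2 1 0 0;0 0.2 1 0 0;0 0.2 1 0 0;0 0.2 1 0 0;0 0.2 1 0 0;0 0.2 1 0 0;0 0.2 0.8 0 0;0 0.2 0.6 0 0")

```text
t: 9.0
tcp_pos: [0.5462, -0.0519, 0.1439]
tool_rot: [0.999, -0.037, -0.0, 0.0]
force: [0.2, -0.2, -4.5]
finger_gap: 0.126
gripper_force: 59.0
```

Call:
send_rows(commands="0 0.1 0.2 0 0;0 0 0 0 0;0 0 0 0 0;0 0 0 0 0")

```text
t: 9.33
tcp_pos: [0.5477, -0.0529, 0.1438]
tool_rot: [0.999, -0.036, -0.001, -0.0]
force: [0.5, -0.2, -4.6]
finger_gap: 0.127
gripper_force: 59.0
```

```bash
python3 to.py .5489 -.0524 .034 -4.21; python3 - <<'E'
from h import *
t=cams.snapshot("top");s=cams.snapshot("scene")
a=cv2.cvtColor(t["pixels"],cv2.COLOR_RGB2BGR)[190:290,235:395]
b=cv2.cvtColor(s["pixels"],cv2.COLOR_RGB2BGR)[130:250,170:350]
r=lambda i,k:cv2.resize(i,None,fx=k,fy=k,interpolation=cv2.INTER_CUBIC)
cv2.imwrite("pics/t2.png",np.clip(r(a,5)*1.5,0,255).astype(np.uint8));cv2.imwrite("pics/s2.png",r(b,4))
E
```

```text
t 9.33 tcp [ 0.5477 -0.0529  0.1438] yaw -4.14 F [ 0.5 -0.2 -4.6] gap 10.9 gf 59.0
units now [ 0.064 -0.028  5.488] units at target yaw [ 0.057 -0.032  5.488] spin 0.018
```

View pics/t2.png

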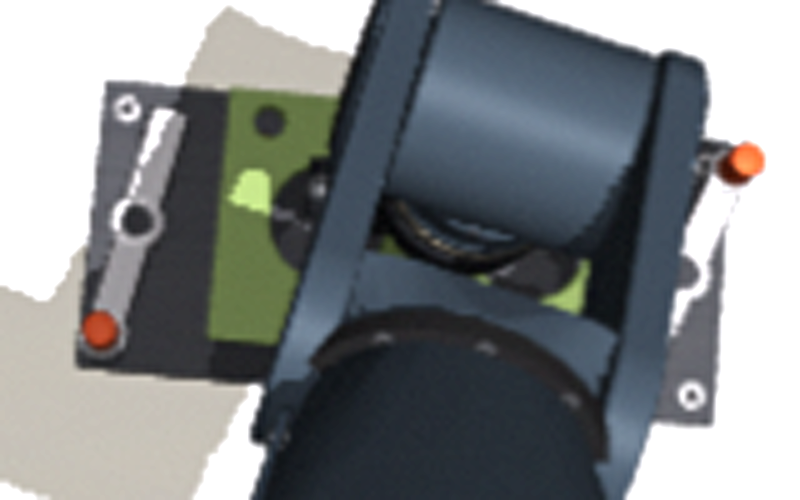

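View pics/s2.png

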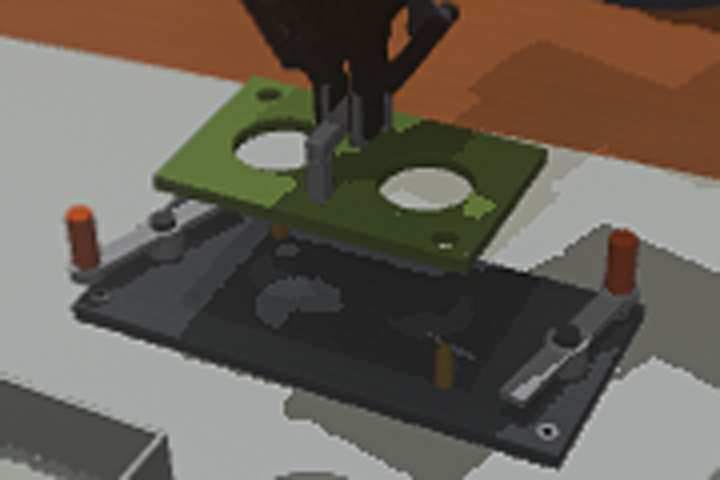

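The top view shows the held plate's (+45,+80) hole at (270,122) and its corners at (228,89) and (208,335). The scene view shows the holes at (443,240) and (268,95), the openings at (276,148) and (431,190), and the near pin tip at (445,343). I'll compare the holder and fixture fits from the same camera.

```bash
python3 - <<'E'
from fit import *
t=cams.snapshot("top");s=cams.snapshot("scene")
c=lambda a,k,o:(np.array(a,float)+.5)/k-.5+o
m=1e-3; z=118.6
g=[.548,-.053,-.0735]
px=c([(443,240),(268,95),(466,258),(155,178),(258,76),(547,152),(276,148),(431,190)],4,(170,130))
L=np.array([(45,80,z),(-45,-80,z),(60,100,z),(60,-100,z),(-60,-100,z),(-60,100,z),(0,-48,z),(0,48,z)])*m
print("scene holder");fit(s,px,L,g)
px=c([(272,151),(161,52),(352,229),(24,124),(395,77),(28,61)],2.7,(180,160))
# knobs at rel position from top fit
L=np.array([(45,80,42),(-45,-80,42),(75,165,12),(75,-165,12)])*m
print("scene fixture");fit(s,px[:4],L,g)
px=c([(445,343)],4,(170,130));print("pin tip",at(s,px,np.array([.042])))
px=c([(270,122),(228,89),(208,335)],5,(235,190))
L=np.array([(45,80,z),(60,100,z),(-60,100,z)])*m
print("top holder");fit(t,px,L,g)
E
```

```text
scene holder
[ 0.5497 -0.0514 -0.0788] -4.52
[[0.33, 0.02], [0.56, 0.34], [0.09, 1.6], [-0.6, -0.3], [-0.98, 0.45], [0.34, -0.01], [1.12, -0.74], [-1.18, -1.59]]
scene fixture
[ 0.5494 -0.05   -0.0825] -4.73
[[0.75, 0.44], [0.37, -0.11], [-0.36, -0.36], [-0.78, -0.03]]
pin tip [[0.5987678  0.02457805 0.042     ]]
top holder
[ 0.548  -0.0531 -0.0635] -3.64
[[-0.26, -0.12], [0.3, -0.43], [-0.03, 0.57]]
```

Relative to the fixture, the holder is off by about (-0.5, -1) mm, which is well inside the pin taper's capture range. I'll apply a small correction and lower it in stages, watching the force.

Call:
send_rows(commands="0 0.03 -0.045 0.3 0.04;0 0 0 0.6 0;0 0 0 0.6 0;0 0 0 0.6 0;0 0 0 0.5 0;0 0 0 0.3 0;0 0 0 0.2 0;0 0 0 0.2 0;0 0 0 0.2 0;0 0 0 0.1 0;0 0 0 0 0;0 0 0 0 0")

```text
t: 10.53
tcp_pos: [0.5492, -0.0531, 0.0721]
tool_rot: [0.999, -0.038, 0.0, 0.0]
force: [-0.1, -0.3, -3.8]
finger_gap: 0.127
gripper_force: 59.0
```

```bash
python3 to.py .5489 -.0524 .0472 -4.21; python3 - <<'E'
from h import *
s=cams.snapshot("scene")
b=cv2.cvtColor(s["pixels"],cv2.COLOR_RGB2BGR)[150:250,190:340]
cv2.imwrite("pics/s3.png",np.clip(cv2.resize(b,None,fx=5,fy=5,interpolation=cv2.INTER_CUBIC)*1.5,0,255).astype(np.uint8))
E
```

```text
t 10.53 tcp [ 0.5492 -0.0531  0.0721] yaw -4.35 F [-0.1 -0.3 -3.8] gap 10.9 gf 59.0
units now [-0.017 -0.035  1.245] units at target yaw [-0.016 -0.035  1.245] spin -0.036
```

View pics/s3.png

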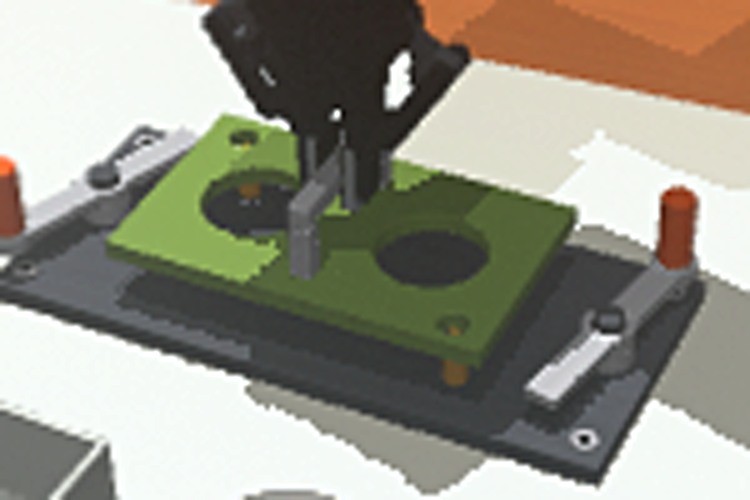

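The plate's underside is at about 37 mm and brass shows inside the near hole at (453,323). The force hasn't changed, so the pins have entered freely. Continuing down.

Call:
send_rows(commands="0 0 -0.02 0.15 -0.02;0 0 0 0.15 0;0 0 0 0.15 0;0 0 0 0.15 0;0 0 0 0.15 0;0 0 0 0.1 0;0 0 0 0 0")

```text
t: 11.17
tcp_pos: [0.5487, -0.0526, 0.0543]
tool_rot: [0.999, -0.037, -0.001, -0.0]
force: [0.2, 0.3, -2.8]
finger_gap: 0.127
gripper_force: 59.1
```

```bash
python3 to.py .5489 -.0524 .0472 -4.21
```

```text
t 11.17 tcp [ 0.5487 -0.0526  0.0543] yaw -4.27 F [ 0.2  0.3 -2.8] gap 10.9 gf 59.1
units now [ 0.01  -0.01   0.353] units at target yaw [ 0.009 -0.01   0.353] spin -0.015
```

Call:
send_rows(commands="0 0 0 0.1 0;0 0 0 0.1 0;0 0 0 0.08 0;0 0 0 0.06 0;0 0 0 0.04 0;0 0 0 0 0;0 0 0 0 0")

```text
t: 11.75
tcp_pos: [0.5491, -0.0527, 0.0473]
tool_rot: [0.999, -0.037, 0.0, 0.0]
force: [1.3, -0.5, -3.7]
finger_gap: 0.126
gripper_force: 59.1
```

```bash
python3 to.py .5489 -.0524 .0472 -4.21
```

```text
t 11.75 tcp [ 0.5491 -0.0527  0.0473] yaw -4.27 F [ 1.3 -0.5 -3.7] gap 10.8 gf 59.1
units now [-0.011 -0.013  0.007] units at target yaw [-0.011 -0.013  0.007] spin -0.016
```

Call:
send_rows(commands="0 0 0 0.04 0;0 0 0 0.04 0;0 0 0 0 0;0 0 0 0 0")

```text
t: 12.08
tcp_pos: [0.5491, -0.0527, 0.0471]
tool_rot: [0.999, -0.037, 0.0, 0.0]
force: [-1.7, 0.3, 7.3]
finger_gap: 0.124
gripper_force: 60.5
```

Contact shows at the expected flush height: TCP z is 0.0471, matching 0.0352 + 0.012, and the upward force is 7 N. Releasing and backing off.

Call:
send_rows(commands="30 0 0 -0.02 0;50 0 0 0 0;50 0 0 0 0;50 0 0 0 0;50 0 0 0 0;50 0 0 -0.4 0;50 0 0 -0.8 0;50 0 0 -1 0;50 0 0 -1 0;85 0 0 -0.8 0;85 0 0 0 0")

```text
t: 13.0
tcp_pos: [0.5513, -0.0532, 0.1296]
tool_rot: [0.999, -0.037, 0.003, 0.001]
force: [0.1, -0.2, 0.1]
finger_gap: 0.847
gripper_force: 0.0
```

```bash
cat > arc.py <<'E'
import sys; from h import *
f=np.array([.5490,-.0522]); fy=np.radians(-4.4); C,S=np.cos(fy),np.sin(fy); Q=np.array([[C,-S],[S,C]])
def knob(side,th):
    sg=1 if side=="L" else -1
    return f+Q@(sg*np.array([-.06*np.cos(th),.14+.06*np.sin(th)]))
def arc(side,ths,yaw):
    a=np.radians(yaw); N=np.array([[np.cos(a),np.sin(a)],[np.sin(a),-np.cos(a)]]); P=[knob(side,t) for t in ths]
    return [(N@(b-a_)/.02).round(2).tolist() for a_,b in zip(P,P[1:])]
E
python3 - <<'E'
from arc import *
s=readout.sense(); print(s['q'].round(3),s['tcp_pos'].round(4))
im=cams.snapshot("top"); i=im["pixels"].astype(int)
m=((i[...,0]>150)&(i[...,1]<110)&(i[...,2]<80)).astype(np.uint8); m[:, :230]=0;m[:,400:]=0;m[:200]=0;m[280:]=0
n,l,st,ce=cv2.connectedComponentsWithStats(m); print([(st[k,4],ce[k].round(1)) for k in range(1,n) if st[k,4]>5])
for sd,th in(("L",.195),("R",.34)):
    print(sd,knob(sd,th).round(4),knob(sd,1.57).round(4),proj(im,[*knob(sd,th),.072]).round(1))
    print(arc(sd,np.linspace(th,1.57,11),-50 if sd=="L" else -55))
E
python3 to.py .5025 .1035 .15 -50
```

```text
[-0.298  0.585  1.716  0.     0.834  1.347] [ 0.5513 -0.0532  0.1296]
[(np.int32(29), array([384.3, 221.6]))]
L [0.5019 0.1035] [0.5643 0.1472] [[254.4 255. ]]
[[-0.21, -0.36], [-0.16, -0.38], [-0.1, -0.4], [-0.05, -0.41], [0.01, -0.41], [0.06, -0.41], [0.12, -0.39], [0.17, -0.37], [0.22, -0.35], [0.27, -0.31]]
R [ 0.5931 -0.2161] [ 0.5337 -0.2516] [[383.9 221. ]]
[[0.17, 0.33], [0.13, 0.35], [0.09, 0.36], [0.04, 0.37], [-0.0, 0.37], [-0.05, 0.37], [-0.09, 0.36], [-0.14, 0.34], [-0.18, 0.32], [-0.22, 0.3]]
t 13.05 tcp [ 0.5503 -0.053   0.1281] yaw -4.27 F [-0.1 -1.1  0.1] gap 79.0 gf 0.0
units now [-2.962 -7.625 -1.118] units at target yaw [-7.532 -3.198 -1.097] spin 11.434
```

Call:
send_rows(commands="85 0 0 -0.3 0.95;85 0 0 0 0.95;85 0 0 0 0.95;85 0 0 0 0.95;85 0 0 0 0.95;85 0 0 0 0.95;85 0 0 0 0.95;85 0 0 0 0.95;85 0 0 0 0.95;85 0 0 0 0.95;85 0 0 0 0.95;85 0 0 0 0.95;85 -0.94 -0.4 0 0;85 -0.94 -0.4 0 0;85 -0.94 -0.4 0 0;85 -0.94 -0.4 0 0;85 -0.94 -0.4 0 0;85 -0.94 -0.4 0 0;85 -0.94 -0.4 0 0;85 -0.94 -0.4 0 0")

```text
t: 14.72
tcp_pos: [0.4998, 0.1044, 0.131]
tool_rot: [0.907, -0.422, -0.001, 0.0]
force: [0.3, -0.1, -0.8]
finger_gap: 0.994
gripper_force: 0.0
```

Call:
send_rows(commands="85 0 0 0 0;85 0 0 0 0;85 0 0 0 0")

```text
t: 14.97
tcp_pos: [0.5011, 0.1032, 0.1316]
tool_rot: [0.907, -0.421, -0.0, 0.0]
force: [0.8, 0.3, 0.0]
finger_gap: 0.995
gripper_force: 0.0
```

```bash
python3 to.py .5019 .1035 .052 -50
```

```text
t 14.97 tcp [0.5011 0.1032 0.1316] yaw -49.85 F [0.8 0.3 0. ] gap 84.9 gf 0.0
units now [ 0.014 -0.044  3.979] units at target yaw [ 0.014 -0.041  3.979] spin 0.037
```

Call:
send_rows(commands="85 0 -0.04 0.8 0;85 0 0 0.9 0;85 0 0 0.9 0;85 0 0 0.9 0;40 0 0 0.48 0;24 0 0 0 0;24 0 0 0 0;24 0 0 0 0;24 0 0 0 0;24 0 0 0 0")

```text
t: 15.8
tcp_pos: [0.5023, 0.104, 0.0534]
tool_rot: [0.907, -0.422, 0.001, -0.0]
force: [-0.5, 0.6, 0.0]
finger_gap: 0.282
gripper_force: 0.0
```

Call:
send_rows(commands="24 -0.21 -0.36 0 0;24 -0.16 -0.38 0 0;24 -0.1 -0.4 0 0;24 -0.05 -0.41 0 0;24 0.01 -0.41 0 0;24 0.06 -0.41 0 0;24 0.12 -0.39 0 0;24 0.17 -0.37 0 0;24 0.22 -0.35 0 0;24 0 0 0 0;24 0 0 0 0")

```text
t: 16.72
tcp_pos: [0.5582, 0.1479, 0.0528]
tool_rot: [0.907, -0.422, 0.002, -0.001]
force: [-0.4, -0.2, -0.5]
finger_gap: 0.283
gripper_force: 0.0
```

```bash
python3 to.py .5643 .1472 .052 -50
```

```text
t 16.72 tcp [0.5582 0.1479 0.0528] yaw -49.89 F [-0.4 -0.2 -0.5] gap 24.2 gf 0.0
units now [ 0.221 -0.209  0.043] units at target yaw [ 0.221 -0.21   0.042] spin 0.027
```

Call:
send_rows(commands="24 0.25 -0.24 0 0;24 0.1 -0.13 0 0;24 0.1 -0.08 0 0;24 0 0 0 0")

```text
t: 17.05
tcp_pos: [0.5685, 0.1466, 0.0525]
tool_rot: [0.907, -0.422, -0.0, 0.0]
force: [-0.4, -0.6, 0.7]
finger_gap: 0.28
gripper_force: 0.9
```

```bash
python3 - <<'E'
from arc import *
im=cams.snapshot("scene"); i=im["pixels"].astype(int)
print(readout.sense()['tcp_pos'].round(4),readout.sense()['force'].round(1))
print(proj(im,[[*knob("L",t),.06] for t in (1.2,1.3,1.42,1.57)]).round(1))
cv2.imwrite("pics/s4.png",np.clip(cv2.resize(im["pixels"][150:250,190:340][...,::-1],None,fx=5,fy=5,interpolation=cv2.INTER_CUBIC)*1.3,0,255).astype(np.uint8))
E
```

```text
[0.5685 0.1466 0.0525] [-1.5 -0.8 -0.3]
[[337.5 206.3]
 [337.5 207.9]
 [337.2 209.8]
 [336.2 212.2]]
```

View pics/s4.png

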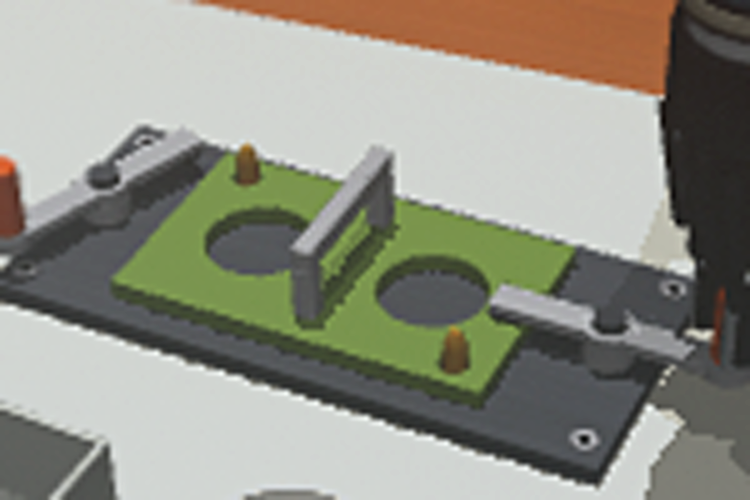

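The holder sits flush with both pins standing through it, at (247,163) and (455,350). The left lever's nose, at (500,297), lies over the holder's end. I'll press on to the stop.

Call:
send_rows(commands="24 0.05 -0.06 0 0;24 0.05 -0.06 0 0;24 0 0 0 0")

```text
t: 17.35
tcp_pos: [0.5686, 0.1466, 0.0522]
tool_rot: [0.907, -0.421, -0.003, 0.002]
force: [-5.8, -2.1, 2.7]
finger_gap: 0.282
gripper_force: 2.9
```

Call:
send_rows(commands="24 0.05 -0.06 0 0;24 0 0 0 0")

```text
t: 17.52
tcp_pos: [0.5687, 0.1465, 0.0521]
tool_rot: [0.907, -0.421, -0.004, 0.003]
force: [-8.1, -1.8, 3.9]
finger_gap: 0.279
gripper_force: 3.8
```

Call:
send_rows(commands="50 -0.1 0.12 0 0;70 0 0 0 0;85 0 0 0 0;85 0 0 0 0;85 0 0 -0.5 0;85 0 0 -1 0;85 0 0 -1 0;85 0 0 -1 0;85 0 0 -0.5 0;85 0 0 0 0")

```text
t: 18.35
tcp_pos: [0.5721, 0.1472, 0.1356]
tool_rot: [0.907, -0.422, 0.003, -0.002]
force: [0.6, -0.3, 0.5]
finger_gap: 0.994
gripper_force: 0.0
```

```bash
python3 to.py .5931 -.2161 .052 -50; python3 - <<'E'
from arc import *
print(arc("R",np.linspace(.34,1.57,11),-50))
im=cams.snapshot("top"); i=im["pixels"].astype(int)
m=((i[...,0]>120)&(i[...,1]<i[...,0]*.6)&(i[...,2]<80)).astype(np.uint8); m[:, :230]=0;m[:,400:]=0;m[:200]=0;m[280:]=0
n,l,st,ce=cv2.connectedComponentsWithStats(m); print([(st[k,4],ce[k].round(1)) for k in range(1,n) if st[k,4]>5])
print(proj(im,[[*knob("L",t),.07] for t in (1.42,1.57)]).round(1))
E
```

```text
t 18.35 tcp [0.5721 0.1472 0.1356] yaw -49.87 F [ 0.6 -0.3  0.5] gap 84.9 gf 0.0
units now [14.546 10.929  4.181] units at target yaw [14.588 10.872  4.182] spin 0.033
[[0.14, 0.34], [0.1, 0.36], [0.05, 0.36], [0.01, 0.37], [-0.04, 0.37], [-0.08, 0.36], [-0.12, 0.35], [-0.17, 0.33], [-0.21, 0.31], [-0.24, 0.28]]
[(np.int32(30), array([384.2, 221.5]))]
[[237.3 232.9]
 [237.4 229.3]]
```

Call:
send_rows(commands="85 0.5 0.4 0 0;85 0.9 0.67 0 0;85 0.9 0.67 0 0;85 0.9 0.67 0 0;85 0.9 0.67 0 0;85 0.9 0.67 0 0;85 0.9 0.67 0 0;85 0.9 0.67 0 0;85 0.9 0.67 0 0;85 0.9 0.67 0 0;85 0.9 0.67 0 0;85 0.9 0.67 0 0;85 0.9 0.67 0 0;85 0.9 0.67 0 0;85 0.9 0.67 0 0;85 0.9 0.67 0 0;85 0.55 0.45 0 0;85 0 0 0 0;85 0 0 0 0")

```text
t: 19.98
tcp_pos: [0.5897, -0.2164, 0.1314]
tool_rot: [0.906, -0.422, -0.001, -0.0]
force: [0.3, 0.0, 0.3]
finger_gap: 1.0
gripper_force: 0.0
```

```bash
python3 to.py .5931 -.2161 .052 -50; python3 - <<'E'
from arc import *
im=cams.snapshot("top"); i=im["pixels"].astype(int)
m=((i[...,0]>120)&(i[...,1]<i[...,0]*.6)&(i[...,2]<80)).astype(np.uint8); m[:, :225]=0;m[:,400:]=0;m[:200]=0;m[280:]=0
n,l,st,ce=cv2.connectedComponentsWithStats(m); print([(st[k,4],ce[k].round(1)) for k in range(1,n) if st[k,4]>5])
E
```

```text
t 19.98 tcp [ 0.5897 -0.2164  0.1314] yaw -49.98 F [0.3 0.  0.3] gap 85.4 gf 0.0
units now [ 0.107 -0.14   3.968] units at target yaw [ 0.097 -0.138  3.968] spin 0.004
[(np.int32(30), array([237.4, 229.5]))]
```

The left knob shows at (237.4, 229.5), which matches the predicted position at the stop, (237.4, 229.3). Now the right lever.

Call:
send_rows(commands="85 0.1 -0.14 0.8 0;85 0 0 0.9 0;85 0 0 0.9 0;85 0 0 0.9 0;40 0 0 0.45 0;24 0 0 0 0;24 0 0 0 0;24 0 0 0 0;24 0 0 0 0;24 0 0 0 0")

```text
t: 20.87
tcp_pos: [0.5949, -0.216, 0.0547]
tool_rot: [0.907, -0.422, 0.001, 0.0]
force: [-0.2, 0.1, 0.2]
finger_gap: 0.283
gripper_force: 0.0
```

Call:
send_rows(commands="24 0.14 0.34 0 0;24 0.1 0.36 0 0;24 0.05 0.36 0 0;24 0.01 0.37 0 0;24 -0.04 0.37 0 0;24 -0.08 0.36 0 0;24 -0.12 0.35 0 0;24 -0.17 0.33 0 0;24 -0.21 0.31 0 0;24 -0.24 0.28 0 0;24 -0.07 0.09 0 0;24 0 0 0 0")

```text
t: 21.87
tcp_pos: [0.5303, -0.2507, 0.0532]
tool_rot: [0.907, -0.422, -0.002, -0.0]
force: [-0.6, 0.9, 0.6]
finger_gap: 0.285
gripper_force: 0.0
```

```bash
python3 to.py .5337 -.2516 .052 -50
```

```text
t 21.87 tcp [ 0.5303 -0.2507  0.0532] yaw -49.87 F [-0.6  0.9  0.6] gap 24.4 gf 0.0
units now [ 0.144 -0.104  0.059] units at target yaw [ 0.143 -0.104  0.059] spin 0.033
```

Call:
send_rows(commands="24 -0.06 0.07 0 0;24 -0.06 0.07 0 0;24 0 0 0 0")

```text
t: 22.12
tcp_pos: [0.5288, -0.251, 0.0533]
tool_rot: [0.907, -0.422, 0.0, -0.0]
force: [3.3, 1.2, -2.1]
finger_gap: 0.281
gripper_force: 1.7
```

Call:
send_rows(commands="24 -0.05 0.06 0 0;24 0 0 0 0")

```text
t: 22.28
tcp_pos: [0.5287, -0.2511, 0.0533]
tool_rot: [0.907, -0.422, 0.002, -0.001]
force: [6.7, 3.1, -4.2]
finger_gap: 0.281
gripper_force: 3.6
```

Force is rising while the tool stays still, so the right lever is at its stop. Opening, lifting clear and checking both levers.

Call:
send_rows(commands="50 0.1 -0.12 0 0;70 0 0 0 0;85 0 0 0 0;85 0 0 0 0;85 0 0 -0.5 0;85 0 0 -1 0;85 0 0 -1 0;85 0 0 -1 0;85 0 0 -1 0;85 0 -1 -0.5 0;85 0 1 -0.5 0;85 0 1 0 0;85 0 1 0 0;85 0 1 0 0;85 0 1 0 0;85 0 1 0 0;85 0 1 0 0;85 0 0 0 0;85 0 0 0 0")

```text
t: 23.87
tcp_pos: [0.4377, -0.3294, 0.1642]
tool_rot: [0.906, -0.423, 0.0, -0.0]
force: [0.1, 0.3, 0.4]
finger_gap: 0.992
gripper_force: 0.0
```

```bash
python3 - <<'E'
from arc import *
im=cams.snapshot("top"); i=im["pixels"].astype(int); print(readout.sense()['tcp_pos'])
m=((i[...,0]>120)&(i[...,1]<i[...,0]*.6)&(i[...,2]<80)).astype(np.uint8); m[:, :225]=0;m[:,415:]=0;m[:200]=0;m[280:]=0
n,l,st,ce=cv2.connectedComponentsWithStats(m); print([(st[k,4],ce[k].round(1)) for k in range(1,n) if st[k,4]>5])
print(proj(im,[[*knob(s,t),.07] for s in "LR" for t in (1.42,1.57)]).round(1))
s=cams.snapshot("scene")["pixels"][150:250,170:340][...,::-1]
cv2.imwrite("pics/f.png",np.clip(cv2.resize(np.vstack([s,im["pixels"][190:290,225:395][...,::-1]]),None,fx=3,fy=3,interpolation=cv2.INTER_CUBIC)*1.3,0,255).astype(np.uint8))
E
```

```text
[ 0.43830045 -0.32891676  0.16410815]
[(np.int32(32), array([237.5, 229.5]))]
[[237.3 232.9]
 [237.4 229.3]
 [398.1 241.5]
 [398.1 245.1]]
```

View pics/f.png

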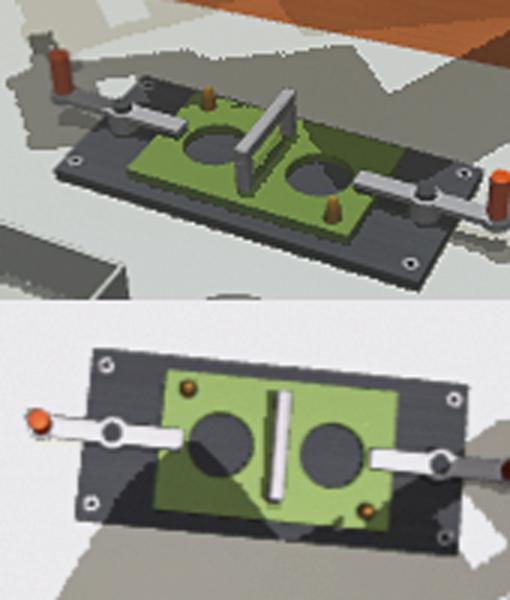

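Both noses lie over the holder's ends: (180,438) and (375,459) in the lower half. The holder is flush with both pins through, and the gripper is clear of everything. Handing in.

```bash
python3 -c "
from station import sign_off
print(sign_off())"
```

```text
the job is handed in; nothing more can be done
None
```

The job is handed in at about 24 s of the 59 s limit, no verdict returned: the holder sits flush on the fixture with both pins through, both levers were pressed to their stops over its ends, and the gripper is clear; I kept clear of the shaker, bowls and white box but did not re-measure them.

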